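# Put the microscope lenses away by size

### The arm

A 6-joint arm with a two-finger parallel gripper is mounted at the origin on the work surface. World frame = base frame: x ahead of the robot, y to its left, z up, the work surface at z = 0. Lengths are in mm, angles in degrees, forces in N, time in s.
With the tool pointing down it reaches from about 375 to 925 mm from the base axis. Payload 5.7 kg.
Tool frame: the origin (TCP) lies at the very end of the fingers, on their centre line; the grasp point (between the pads) lies 19 mm behind it; z points along the fingers, y is the line along which they close (so a half turn about z gives the same grasp; the last joint's range is limited). The gripper opens to 88 mm and grips with 3 to 60 N. Pads are 20 mm wide; open, the fingers measure 115 mm over their backs; the gripper's body (75 mm by 178 mm) begins 61 mm behind the grasp point.
Start: joints at [65.369, 20.558, 86.54, -0, 72.909, -6.595], TCP at [185.768, 570.484, 222.623] pointing down, gripper open.
Joint ranges: [-170.27, 170.27], [-57.76, 135], [12.27, 136.19], [-55.21, 235.2], [11.17, 155.16], [-170.74, 170.74]. Speed limits (degrees/s): [136.94, 136.94, 180, 180, 180, 180].

### API

Orientations are given as a 3x3 rotation matrix whose columns are the frame's x, y, z axes.
In Python, from plant import bot gives the robot as it stands. The module is installed in compiled form; this text tells all that it offers. Calls block until the motion is done:
- bot.goto(position, orientation): joint-space move of the TCP to a pose.
- bot.line_to(position, ori=None, velocity=150, max_force=None): straight line of the TCP; ori=None keeps the orientation; velocity is the mean speed in mm/s. With max_force (N) it stops when the force on the tool has changed by that much, and returns True; else False.
- bot.move_joints(angles): joint-space move.
- bot.grip(opening, squeeze=None): opening from 0.0 (shut) to 1.0 (fully open); squeeze is the grip in N (None keeps the last); returns when the fingers have stopped.
- bot.pause(seconds).
- bot.inverse_kinematics(position, orientation): joint angles nearest the present ones, or None.
- bot.get_state(): the state.
- bot.snapshot(name): name is "scene" or "top" or "wrist"; returns a dict with "image" (384x512x3 uint8, red, green, blue), "camera_matrix" (3x3 intrinsics, pixels), "R" (3x3) and "t" (3): a world point X has camera coordinates R X + t; the wrist camera has in their place "mount" (4x4, takes a point from camera to tool coordinates, whose origin is the TCP and whose axes are the flange's). Camera axes: x right, y down, z forward; pixel columns grow to the right and rows downward; lengths in mm; the calibration is good to about 2 mm. A picture is of the moment at which its call begins: read the wrist's pose just before it. There is no depth.
A pose or a line that the arm cannot do raises bot.MotionError and nothing moves.
- bot.sign_off(): hands the job in; it is judged then, once.
Trained networks look in a picture, given as the dict that the camera call returned (one of the last four; its "shot" number tells which), for a name from the list of things; names that differ only in an ending like _2 or _b are one class to them, and where a whole thing is asked for, a point or a joint stands for the part that bears it (a point fixed in the world has none). Each returns a list of dicts, best first, with "confidence" (0 to 1); they miss things now and then, are a little off and sometimes report something else, mostly with a low value. They report only what shows in the picture. A call takes as long as a camera call. They do not tell look-alikes from the thing itself.
- bot.spot_in(picture, label): "bbox" ([left, top, right, bottom] in pixels, round what is visible of it).
The state is a dict: "clock": time; "qpos": joint angles; "qvel": joint speeds; "joint_efforts": joint torques, N m; "tool_pos": TCP position; "ee_rot": TCP orientation; "wrist_force": force on the tool from outside, world axes, zero at the start; "torque": the same for the moment, N m; "width": opening from 0.0 (shut) to 1.0 (fully open); "grasp_force": force on a finger pad.
Only numpy, scipy, OpenCV 4.12 (cv2) and the standard library are available. Lean on these libraries where they do the work, as an engineer would, in place of code of your own. Each camera call takes 0.05 s, during which the arm holds its last target. There are 200 camera calls.

### The job

Move the four microscope lens barrels from the grey tray to the wooden lens rack, one upright in the middle of each rubber seat, in order of thickness: the slimmest on the seat next to the steel ball post, the thickest on the seat farthest from it. Never tip a lens over, and leave the green circuit board where it lies.

Things in the scene. Friction and masses are not known exactly. Their poses are not given: they have to be found in the camera images.
- lens_26_mid (a point): the slimmest and tallest of four microscope lens barrels: an upright cylinder 26 mm in diameter and 70 mm tall, black with thin aluminium bands and a glass top; at the start it stands on the grey tray (its top 40 mm above the table) with the others, in any order, in a row 75 mm apart. The point is its centre, half-way up; z is its own axis
- lens_34_mid (a point): the second slimmest of four microscope lens barrels: an upright cylinder 34 mm in diameter and 62 mm tall, black with thin aluminium bands and a glass top; at the start it stands on the grey tray (its top 40 mm above the table) with the others, in any order, in a row 75 mm apart. The point is its centre, half-way up; z is its own axis
- lens_42_mid (a point): the second thickest of four microscope lens barrels: an upright cylinder 42 mm in diameter and 54 mm tall, black with thin aluminium bands and a glass top; at the start it stands on the grey tray (its top 40 mm above the table) with the others, in any order, in a row 75 mm apart. The point is its centre, half-way up; z is its own axis
- lens_50_mid (a point): the thickest and shortest of four microscope lens barrels: an upright cylinder 50 mm in diameter and 48 mm tall, black with thin aluminium bands and a glass top; at the start it stands on the grey tray (its top 40 mm above the table) with the others, in any order, in a row 75 mm apart. The point is its centre, half-way up; z is its own axis
- seat_a_top (a point): one of four identical black rubber seats, a flat disc 60 mm in diameter without a rim, fixed in a row 75 mm apart on the light wooden rack (80 mm wide, 400 mm long, its board top 40 mm above the table). The letter says nothing of its place in the row. The point is the middle of the seat's upper face, 44 mm above the table
- seat_b_top (a point): one of four identical black rubber seats, a flat disc 60 mm in diameter without a rim, fixed in a row 75 mm apart on the light wooden rack (80 mm wide, 400 mm long, its board top 40 mm above the table). The letter says nothing of its place in the row. The point is the middle of the seat's upper face, 44 mm above the table
- seat_c_top (a point): one of four identical black rubber seats, a flat disc 60 mm in diameter without a rim, fixed in a row 75 mm apart on the light wooden rack (80 mm wide, 400 mm long, its board top 40 mm above the table). The letter says nothing of its place in the row. The point is the middle of the seat's upper face, 44 mm above the table
- seat_d_top (a point): one of four identical black rubber seats, a flat disc 60 mm in diameter without a rim, fixed in a row 75 mm apart on the light wooden rack (80 mm wide, 400 mm long, its board top 40 mm above the table). The letter says nothing of its place in the row. The point is the middle of the seat's upper face, 44 mm above the table
- post_knob (a point): centre of the steel ball, 34 mm across, on the fixed post at one end of the wooden rack, in line with the seats, 85 mm above the table; the seats' centres lie 68, 143, 218 and 293 mm from it. The rack's other end has only a tiny flat screw head. The rack may be nearer to or farther from the robot than the grey tray (80 by 400 mm, no post), roughly parallel to it
- board: a loose green circuit board lying on the table to the robot's right, 90 by 65 mm, 6 mm thick with parts up to 16 mm high; origin at the centre of its underside. Not to be disturbed
Things that resemble listed ones, but are neither listed nor needed, are in the scene too. What is shaped like the part that bears lens_42_mid but red or turquoise is not meant. What is shaped like the part that bears lens_50_mid but pink is not meant.

How it is judged:
By the outcome, as a careful person would: the job done as asked, in the order asked, and still so for the second after the job is handed in, with the robot touching nothing.
It also fails if it takes over 104 s, if anything falls off the work surface, if the arm or the gripper's body presses on something with over 40 N, if the wrist force passes 120 N, or if a joint passes its speed limit or range.

## Working session

There is one attempt and no reset: what is moved stays moved. The work goes in short steps, each a Python script; the robot and the scene stay as the last script left them, time stands still between calls to the robot, and variables do not carry over. Pictures are saved under pics/ and viewed, at most 14 in all, crops included, and the job is handed in when it is done.

```bash
mkdir -p pics
python3 - <<'E'
from plant import bot
import cv2,numpy as np
for n in("scene","top"):
    s=bot.snapshot(n); cv2.imwrite(f"pics/{n}0.png",cv2.resize(s["image"][:,:,::-1],(800,600),interpolation=cv2.INTER_CUBIC))
    print(n,s["camera_matrix"].tolist(),np.round(s["R"],3).tolist(),np.round(s["t"],1).tolist())
    for l in("lens_26_mid","lens_34_mid","lens_42_mid","lens_50_mid","seat_a_top","post_knob","board"):
        print(l,[(np.round(d["bbox"]).tolist(),round(d["confidence"],2)) for d in bot.spot_in(s,l)][:6])
print(bot.get_state()["clock"])
E
```

```text
scene [[393.9816143351975, 0.0, 254.05356209746276], [0.0, 393.9816143351975, 197.60184119141118], [0.0, 0.0, 1.0]] [[-0.479, 0.878, 0.013], [0.736, 0.41, -0.538], [-0.478, -0.249, -0.843]] [382.2, -360.1, 1338.7]
lens_26_mid [([256.0, 203.0, 266.0, 228.0], 0.62), ([289.0, 165.0, 307.0, 185.0], 0.17)]
lens_34_mid [([329.0, 259.0, 345.0, 278.0], 0.67)]
lens_42_mid [([284.0, 286.0, 302.0, 312.0], 0.73), ([246.0, 273.0, 265.0, 296.0], 0.64)]
lens_50_mid [([275.0, 221.0, 296.0, 244.0], 0.76), ([207.0, 251.0, 230.0, 279.0], 0.55)]
seat_a_top [([340.0, 187.0, 362.0, 207.0], 0.56)]
post_knob [([374.0, 183.0, 388.0, 205.0], 0.71)]
board [([162.0, 134.0, 196.0, 154.0], 0.87), ([314.0, 175.0, 334.0, 193.0], 0.36)]
top [[412.5385487103167, 0.0, 262.2092807004859], [0.0, 412.5385487103167, 187.69711429635066], [0.0, 0.0, 1.0]] [[0.007, -1.0, -0.005], [-0.979, -0.006, -0.206], [0.206, 0.006, -0.979]] [-97.0, 626.4, 854.8]
lens_26_mid [([250.0, 173.0, 259.0, 188.0], 0.5)]
lens_34_mid [([145.0, 154.0, 168.0, 173.0], 0.6), ([209.0, 160.0, 238.0, 190.0], 0.52)]
lens_42_mid [([178.0, 158.0, 200.0, 178.0], 0.89), ([179.0, 114.0, 202.0, 137.0], 0.75), ([217.0, 112.0, 234.0, 136.0], 0.66)]
lens_50_mid [([210.0, 161.0, 236.0, 190.0], 0.83), ([255.0, 111.0, 278.0, 138.0], 0.62)]
seat_a_top [([161.0, 257.0, 185.0, 282.0], 0.77), ([384.0, 224.0, 428.0, 268.0], 0.35), ([209.0, 163.0, 236.0, 187.0], 0.26)]
post_knob [([126.0, 264.0, 145.0, 281.0], 0.54)]
board [([386.0, 224.0, 428.0, 268.0], 0.83)]
0.8
```

View pics/scene0.png

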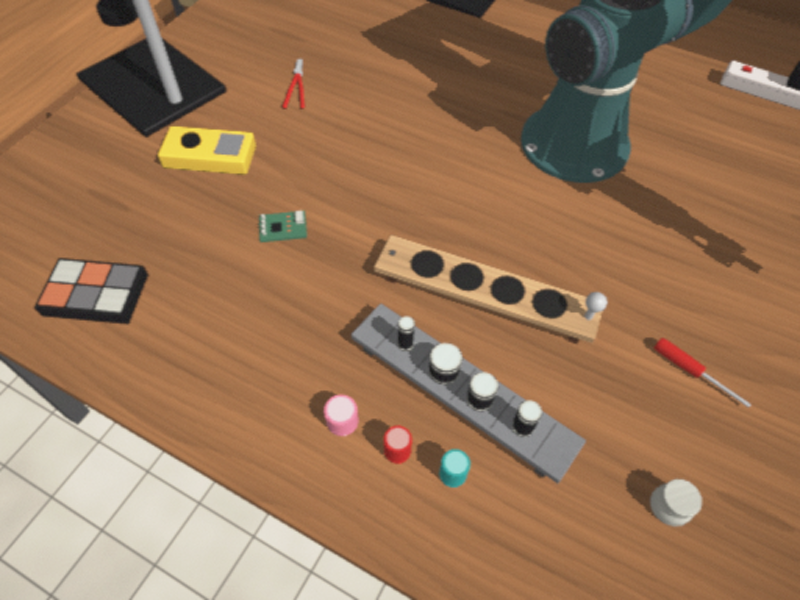

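View pics/top0.png

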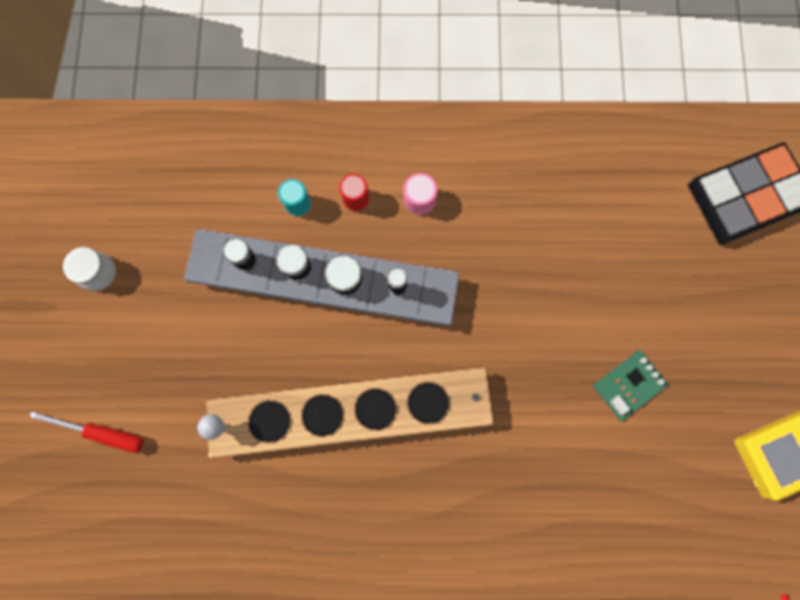

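The scene shows the tray farther from the robot. In the top view its lenses from left to right are 34 (238,252), 42 (292,262), 50 (343,274) and 26 (398,280). The ball post is at (210,427), and the seats are at (269,421), (322,415), (376,409) and (428,402). The pink, red and turquoise cylinders at top (420,190), (354,190) and (293,197) are look-alikes, as is the grey-white one at (85,268), because none of them stands on the tray.

```bash
cat > h.py <<'E'
from plant import bot
import cv2,numpy as np
def ray(K,R,t,uv,z):
    d=R.T@np.linalg.inv(K)@np.array([*uv,1.]); c=-R.T@t
    return c+d*(z-c[2])/d[2]
def wristcam(st,s):
    M=np.array(s["mount"]); R=np.array(st["ee_rot"]); p=np.array(st["tool_pos"])
    Rc=R@M[:3,:3]; c=R@M[:3,3]+p
    return Rc.T,-Rc.T@c
def shot(name):
    st=bot.get_state(); s=bot.snapshot(name); K=np.array(s["camera_matrix"])
    R,t=wristcam(st,s) if name=="wrist" else (np.array(s["R"]),np.array(s["t"]))
    return s,K,R,t
def proj(K,R,t,X):
    q=K@(R@np.asarray(X,float)+t); return q[:2]/q[2]
def ori(yv):   # tool y along horizontal yv, z down
    y=np.array([yv[0],yv[1],0.]);y/=np.linalg.norm(y);z=np.array([0,0,-1.])
    return np.column_stack([np.cross(y,z),y,z])
H={26:70,34:62,42:54,50:48}
E
python3 - <<'E'
from h import *
s,K,R,t=shot("top")
px={34:(238,252),42:(292,262),50:(343,274),26:(398,280)}
L={d:ray(K,R,t,np.array(p)/1.5625,40+H[d]) for d,p in px.items()}
S=[ray(K,R,t,np.array(p)/1.5625,44) for p in((269,421),(322,415),(376,409),(428,402))]
P=ray(K,R,t,np.array((210,427))/1.5625,85)
for d in L:print(d,L[d].round(1))
for x in S:print(x.round(1))
print("post",P.round(1),[round(np.linalg.norm((x-P)[:2])) for x in S])
st=bot.get_state();print(np.round(st["ee_rot"],3).tolist())
a=(L[34]-L[26])[:2];n=np.array([a[1],-a[0]]);c=np.mean(list(L.values()),0)
O=ori(n)
for sg in(1,-1):
    for z in (45,400):
        for q in (c,np.mean(S,0)):
            k=bot.inverse_kinematics([q[0],q[1],z],ori(sg*n)); print(sg,z,None if k is None else np.round(k))
s2=bot.snapshot("wrist");print(np.round(s2["mount"],3).tolist(),s2["camera_matrix"])
E
```

```text
34 [676.3 145.9 102. ]
42 [664.5  71.8  94. ]
50 [649.2   0.7  88. ]
26 [635.9 -76.9 110. ]
[447.1 103.5  44. ]
[455.9  29.4  44. ]
[464.7 -46.4  44. ]
[ 475.  -119.5   44. ]
post [438.2 173.2  85. ] [70, 145, 221, 295]
[[-0.951, 0.31, -0.0], [0.31, 0.951, -0.0], [0.0, -0.0, -1.0]]
1 45 [-3. 36. 88. -0. 56.  7.]
1 45 [-10.  24. 114.  -0.  42.   1.]
1 400 [-3. 20. 63. -0. 97.  7.]
1 400 [-10.   2.  86.  -0.  92.   1.]
-1 45 None
-1 45 None
-1 400 None
-1 400 None
[[-0.0, -0.954, -0.3, 82.567], [1.0, -0.0, 0.0, 0.226], [-0.0, -0.3, 0.954, -162.788], [0.0, 0.0, 0.0, 1.0]] [[343.45684935   0.         259.73439247]
 [  0.         343.45684935 193.29535194]
 [  0.           0.           1.        ]]
```

Run:
```python
from h import *
n=np.array([222.8,-40.4])
for name,c,nn in(("tray",(656,50),n),("rack",(460,10),(223.,28.))):
    bot.goto([c[0],c[1],300],ori(nn))
    s,K,R,t=shot("wrist")
    np.savez(name,img=s["image"],K=K,R=R,t=t)
    cv2.imwrite(f"pics/{name}.png",cv2.resize(s["image"][:,:,::-1],(800,600),interpolation=cv2.INTER_CUBIC))
print(bot.get_state()["clock"])
```

```text
4.3167
```

View pics/tray.png

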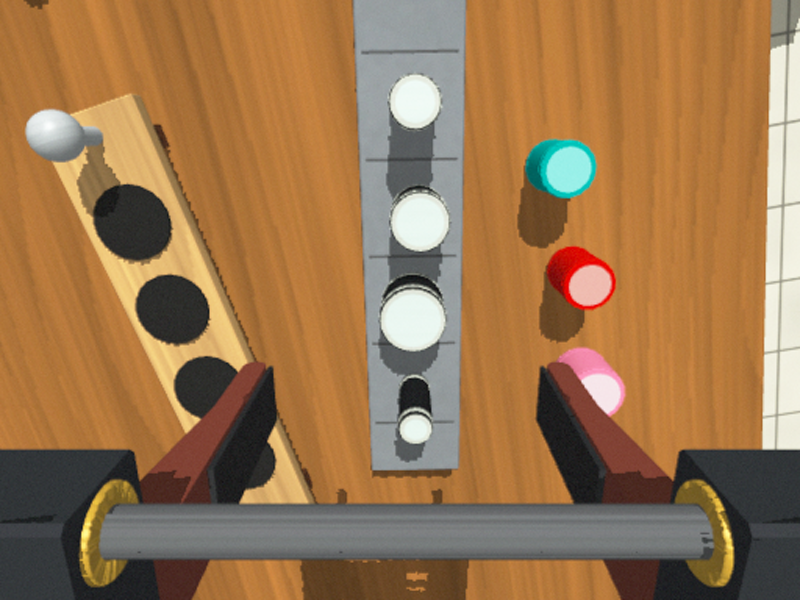

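View pics/rack.png

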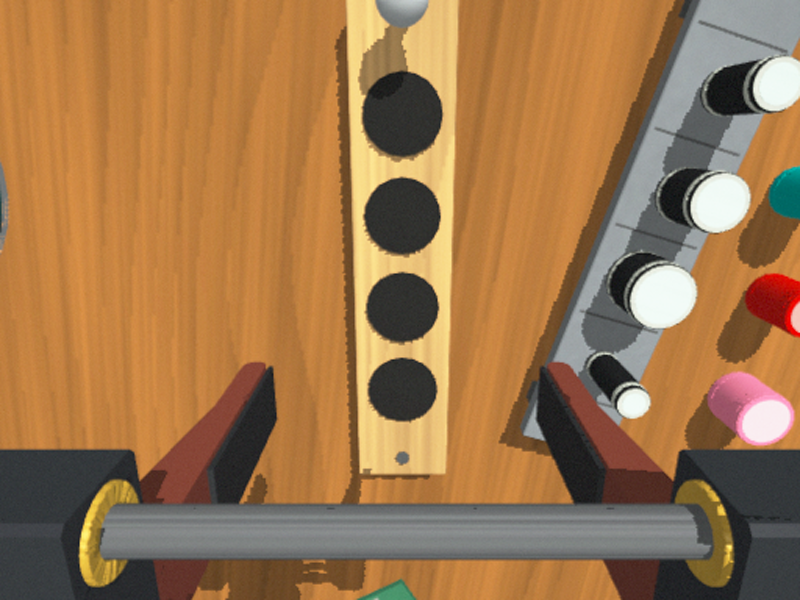

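The wrist views are clear. In the tray picture the tops are 34 (415,101), 42 (419,221), 50 (413,319) and 26 (415,427). In the rack picture the seats are at (402,113), (402,216), (402,307) and (402,390), with the post at the top. I'll back-project the contours to get centres and diameters.

```bash
cat >> h.py <<'E'
def circles(img,K,R,t,mask,zs,guesses):
    """for each guess (pixel, z) return the circle centre/diameter of the blob that holds the pixel"""
    n,lab=cv2.connectedComponents(mask.astype(np.uint8)); out=[]
    for (u,v),z in zip(guesses,zs):
        b=(lab==lab[int(round(v)),int(round(u))]).astype(np.uint8)
        if lab[int(round(v)),int(round(u))]==0: out.append(None);continue
        c,_=cv2.findContours(b,cv2.RETR_EXTERNAL,cv2.CHAIN_APPROX_NONE)
        hull=cv2.convexHull(max(c,key=len))[:,0]
        (cx,cy),ax,_=cv2.fitEllipse(max(c,key=len))
        X=ray(K,R,t,(cx,cy),z); A=b.sum()
        depth=(R@X+t)[2]
        e=[ray(K,R,t,(cx+dx,cy+dy),z)[:2] for dx,dy in((0,0),(1,0),(0,1))]
        J=abs(np.linalg.det(np.array([e[1]-e[0],e[2]-e[0]])))
        out.append((X[:2].round(1),round(2*np.sqrt(A*J/np.pi),1)))
    return out
E
python3 - <<'E'
from h import *
f=np.load("tray.npz");img=f["img"].astype(int);a=[f[k] for k in"KRt"]
m=(img.min(2)>185)
g=[(34,(415,101)),(42,(419,221)),(50,(413,319)),(26,(415,427))]
L=circles(img,*a,m,[40+H[d] for d,_ in g],[np.array(p)/1.5625 for _,p in g])
for (d,_),x in zip(g,L):print(d,x)
f=np.load("rack.npz");img=f["img"].astype(int);a=[f[k] for k in"KRt"]
m=(img.max(2)<70)
S=circles(img,*a,m,[44]*4,[np.array(p)/1.5625 for p in((402,120),(402,216),(402,307),(402,390))])
for x in S:print(x)
S=np.array([x[0] for x in S]);print(np.linalg.norm(np.diff(S,axis=0),axis=1))
Lp=np.array([x[0] for x in L]);print(np.linalg.norm(np.diff(Lp,axis=0),axis=1))
k=ray(*a,np.array((402,6))/1.5625,85);print("post",k)
# same seats/tops check from the top camera
s,K,R,t=shot("top");im=s["image"].astype(int)
for z,P,mm in((44,S,im.max(2)<60),):
    for x in circles(im,K,R,t,mm,[44]*4,[proj(K,R,t,[*p,44]) for p in P]):print("top",x)
for x in circles(im,K,R,t,im.min(2)>170,[40+H[d] for d,_ in g],[proj(K,R,t,[*p,40+H[d]]) for (d,_),p in zip(g,Lp)]):print("top",x)
E
```

```text
34 (array([679.5, 151.1]), np.float64(31.5))
42 (array([669.5,  74.4]), np.float64(39.3))
50 (array([652. ,   2.8]), np.float64(47.3))
26 (array([640.1, -74.5]), np.float64(23.6))
(array([447.6, 106.3]), np.float64(58.2))
(array([456.8,  31.8]), np.float64(58.0))
(array([465.9, -42.5]), np.float64(58.0))
(array([ 475.1, -116.6]), np.float64(58.2))
[75.06590438 74.85519354 74.66893598]
[77.3491435  73.70759798 78.21061309]
post [440.30553011 168.10437744  85.        ]
top None
top None
top (array([465.3, -44.7]), np.float64(53.0))
top (array([ 474.5, -118.9]), np.float64(53.2))
top (array([680.5, 151.3]), np.float64(33.2))
top (array([670.1,  74.4]), np.float64(41.3))
top (array([652.8,   2.3]), np.float64(48.7))
top (array([641. , -74.5]), np.float64(25.4))
```

Both cameras agree to within about 2 mm. Picking and placing will both use the wrist measurements, so any camera bias cancels. First I'll move the slimmest lens to the seat next to the post.

```bash
cat >> h.py <<'E'
LP={34:(679.5,151.1),42:(669.5,74.4),50:(652.,2.8),26:(640.1,-74.5)}
SP={26:(447.6,106.3),34:(456.8,31.8),42:(465.9,-42.5),50:(475.1,-116.6)}
OT=ori((225.6,-39.4)); OR=ori((222.9,27.5))
def pick(d,p=None):
    x,y=p or LP[d]; z=40+.6*H[d]-19
    bot.grip(min(1,(d+28)/88))
    bot.goto([x,y,180],OT); bot.line_to([x,y,z+20],velocity=200); bot.line_to([x,y,z],velocity=80)
    bot.grip(0,squeeze=25); s=bot.get_state(); print(d,"width",s["width"]*88,"force",s["grasp_force"])
    bot.line_to([x,y,180],velocity=150); s=bot.get_state(); print("lifted",s["width"]*88,s["grasp_force"])
def place(d):
    x,y=SP[d]; z=44+.6*H[d]-19
    bot.goto([x,y,180],OR); bot.line_to([x,y,z+6],velocity=150)
    hit=bot.line_to([x,y,z-2],velocity=15,max_force=4)
    s=bot.get_state(); print("hit",hit,s["tool_pos"][2]-z,s["width"]*88,s["wrist_force"])
    bot.grip(min(1,(d+24)/88)); bot.line_to([x,y,z+40],velocity=100); bot.line_to([x,y,190],velocity=200)
    print("clock",bot.get_state()["clock"])
E
python3 - <<'E'
from h import *
pick(26);place(26)
bot.goto([460,10,300],OR)
s,K,R,t=shot("wrist");cv2.imwrite("pics/p1.png",cv2.resize(s["image"][:,:,::-1],(800,600)))
im=s["image"].astype(int)
print(circles(im,K,R,t,im.min(2)>185,[114],[proj(K,R,t,[*SP[26],114])]),bot.get_state()["clock"])
E
```

```text
26 width 26.09588103587139 force 25.000017285346985
lifted 25.579185620168733 24.999791085720062
hit True 0.01724609768714913 25.68808721734017 [1.24753617e-01 3.70165830e-03 4.67685892e+00]
clock 12.575
[(array([448. , 107.3]), np.float64(23.6))] 13.2667
```

View pics/p1.png

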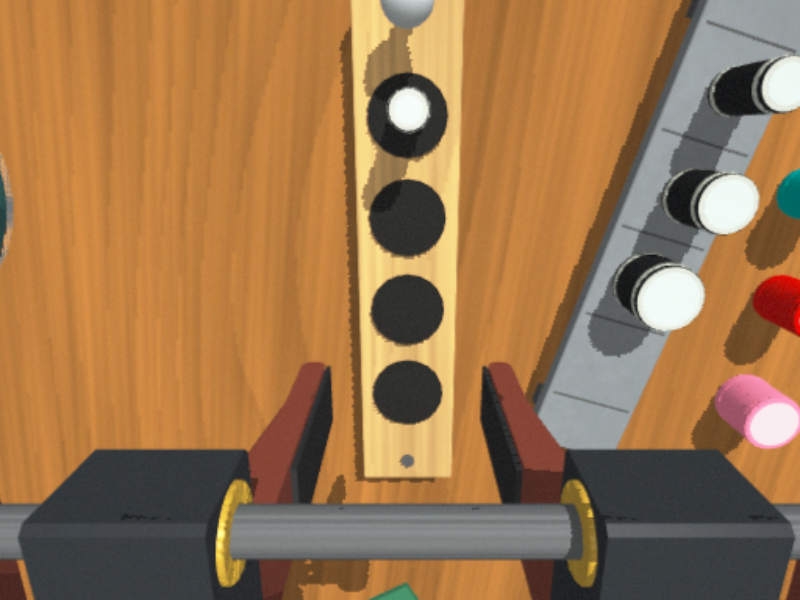

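The first lens stands upright in the middle of seat 1, with its top at (408,109) and within about 1 mm of the target. I'll do the other three the same way.

Run:
```python
from h import *
for d in(34,42,50):
    pick(d)
    if bot.get_state()["width"]*88<d-5: print("missed");break
    place(d)
bot.goto([460,10,300],OR)
s,K,R,t=shot("wrist");cv2.imwrite("pics/p4.png",cv2.resize(s["image"][:,:,::-1],(800,600)))
im=s["image"].astype(int)
for d in H:print(d,SP[d],circles(im,K,R,t,im.min(2)>185,[44+H[d]],[proj(K,R,t,[*SP[d],44+H[d]])]))
print(bot.get_state()["clock"])
```

```text
34 width 34.029922932457325 force 25.000120997428894
lifted 33.842089611659205 24.999831318855286
hit True 0.02856361541119412 33.614237489178414 [-0.03408876 -0.58474301  3.68821365]
clock 21.425
42 width 41.89297069101618 force 25.000145137310028
lifted 41.61383575486314 24.999781250953674
hit True 0.02841390513277986 41.61850020348319 [-0.5183903  -0.28156751  3.44111925]
clock 29.4167
50 width 49.613662838879634 force 25.00010222196579
lifted 49.62872144368603 24.99978929758072
hit True 0.04710011528161573 49.95707313503992 [0.08662303 0.62872823 2.56142629]
clock 37.3333
26 (447.6, 106.3) [(array([448.1, 107.2]), np.float64(23.4))]
34 (456.8, 31.8) [(array([457.4,  31.5]), np.float64(31.3))]
42 (465.9, -42.5) [(array([466.4, -43. ]), np.float64(39.5))]
50 (475.1, -116.6) [(array([ 475.6, -117.1]), np.float64(47.5))]
38.0917
```

View pics/p4.png

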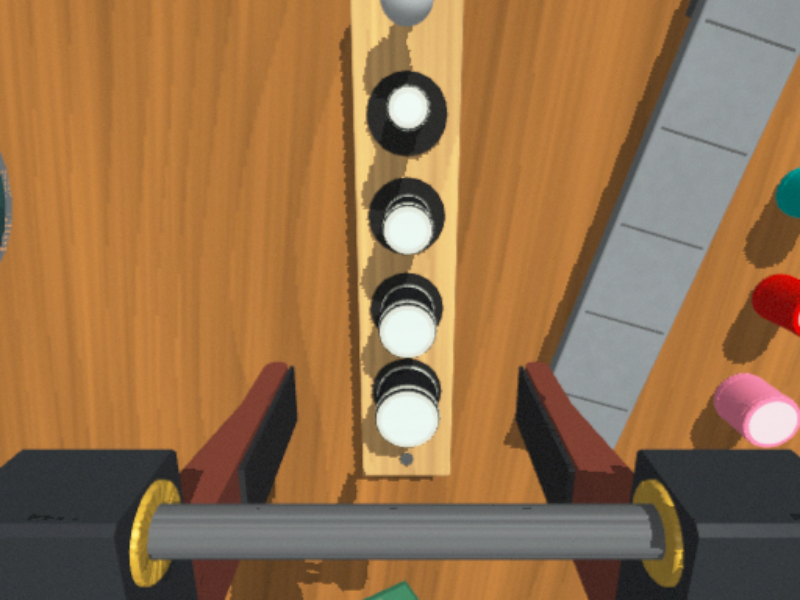

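All four lenses stand upright and centred within about 1 mm, in order from the post: tops at (408,107), (408,230), (407,331) and (408,418). The gripper is clear of everything, so I'm handing in.

```bash
python3 -c "
from plant import bot
print(bot.sign_off())"
```

```text
the job is handed in; nothing more can be done
None
```

The job is handed in: all four lenses stand upright on their seats, slimmest next to the ball post through to thickest farthest away, each within about 1 mm of centre by the wrist camera, at about 38 s of the 104 s allowed, and the circuit board was not touched.

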